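# Open the push-to-open cake box

### The job

Open the cake box with the blue lid: press the front edge of the lid down until its touch latch clicks, let the lid spring half open, then catch it and swing it back until it stands upright and stays there by itself. Leave the box with the white lid shut.

Things in the scene. Friction and masses are not known exactly. Their poses are not given: they have to be found in the camera images.
- blue_box: Light-wood box with an inset blue push-to-open lid, a yellow fluted cake inside; fixed. 120 mm deep (x), 140 mm wide (y), 80 mm high. Origin: centre of its underside; x points from the front (the lid's free edge, towards the robot) to the back, y to its left, z up. Lid hinge: along y at x = +50, z = 75 mm; the free edge is 110 mm in front of it, at x = -60 mm.
- blue_press (a point): Small steel dot on top of the blue lid near its free edge, where to press: at x = -46, y = 0, z = 80 mm of the box while shut; moves with the lid (10 mm thick, 121 mm wide, flush with the box's side walls). About 5 to 7 N straight down sinks it; the latch clicks at about 5 mm, the lid meets its stop at about 7 mm.
- blue_lid (a joint): Angle of the blue lid, rad: 0 shut and latched, to -0.075 when pressed in, growing as the free edge swings up and back, 1.57 upright, stop at 1.8. Unlatched, it springs up, pushing at a finger in its way, and rests at about 1.0 to 1.15. From there under 1 N at its edge swings it on, and the stiff hinge keeps it where it is left.
- blue_latch (a joint): Slide of the touch latch inside the blue-lidded box in m: 0 latched; pressing the lid in drives it, above 0.004 it has clicked and no longer holds the lid. It stays released.
- white_lid (a joint): Angle of the lid of the second box, alike in every way but with a white lid, standing beside the first to its left or right with a gap of about 4 cm or more: 0 shut, growing as it opens.
Things that resemble listed ones, but are neither listed nor needed, are in the scene too. Of the things that look like the blue_box, the larger one is meant.

How it is judged:
By the outcome, as a careful person would: the job done as asked, in the order asked, and still so for the second after the job is handed in, with the robot touching nothing.
It also fails if it takes over 35 s, if anything falls off the work surface, if the arm or the gripper's body presses on something with over 40 N, if the wrist force passes 120 N, or if a joint passes its speed limit or range.

### The arm

A 6-joint arm with a two-finger parallel gripper is mounted at the origin on a cart in front of the work surface, level with it; the furniture and walls round the work are solid. World frame = base frame: x ahead of the robot, y to its left, z up, the work surface at z = 0. Lengths are in m, angles in degrees, forces in N, time in s.
With the tool pointing down it reaches from about 0.35 to 0.875 m from the base axis. Payload 4.2 kg.
Tool frame: the origin (TCP) lies between the finger pads; the fingertips stand 8 mm ahead of it and the grasp point (between the pads) lies 11 mm behind it; z points along the fingers, y is the line along which they close (so a half turn about z gives the same grasp; the last joint's range is limited). The gripper opens to 87 mm and grips with 3 to 60 N. Pads are 19 mm wide; open, the fingers measure 117 mm over their backs; the gripper's body (75 mm by 190 mm) begins 51 mm behind the grasp point.
Start: joints at [86.952, 22.042, 0.453, 0, -68.411, -14.817], TCP at [0.192, 0.595, 0.231] pointing down, gripper open.
Joint ranges: [-179.83, 179.83], [-69.29, 118.12], [-61.27, 80.66], [-181.25, 117.63], [-171.15, -9.14], [-177.46, 177.46]. Speed limits (degrees/s): [159.86, 159.86, 180, 180, 180, 180].

### API

Orientations are given as a 3x3 rotation matrix whose columns are the frame's x, y, z axes.
In Python, from station import sense, capture, camera_model, finish_job, find_in gives the robot as it stands. The module is installed in compiled form; this text tells all that it offers.
- The arm moves only by the tool arm_command, never from a script. Its argument "motion" is a list of rows, each a list of 7 numbers: the finger opening in mm, from 0 to 87, then the shift along the tool's x, y, z in mm, then the turn, a rotation vector about the tool's x, y, z in rad. In form: [[jaw, dx, dy, dz, rx, ry, rz], ...]. A call has 1 to 8 rows; each row shifts and turns the commanded pose from where the row before left it, along the tool's axes as they then stand; what a row does not reach is not made up. A row lasts 1/10 s, in which the tool goes at most 50 mm and 8.59 degrees, less where a joint would pass 70% of its speed; a pose out of reach is approached as far as the arm can. A call with a gripper value outside its range is refused whole. The fingers move at their own pace and stop on an object; the grip force is fixed at half the most. Time passes only in rows, so rows that do not move let the fingers close. It gives the time, the measured TCP pose, the force, the opening and the grip force at its end, in the units of the state.
- sense(): the state, without advancing time (a new reading comes with each control period).
- capture(name): name is "side" or "top"; returns the picture (384x512x3 uint8, red, green, blue); there is no depth.
- camera_model(name): a dict with "fx", "fy", "cx", "cy" (pixels), "R" (3x3) and "t" (3): a world point X has camera coordinates R X + t. Camera axes: x right, y down, z forward; pixel columns grow to the right and rows downward; lengths in m; the calibration is good to about 2 mm. A picture is of the moment at which its call begins. camera_model takes no time and is no camera call.
- finish_job(): hands the job in; it is judged then, once.
Trained networks look in the newest picture that a camera, given by its name, has taken for a name from the list of things; names that differ only in an ending like _2 or _b are one class to them, and where a whole thing is asked for, a point or a joint stands for the part that bears it (a point fixed in the world has none). Each returns a list of dicts, best first, with "p" (0 to 1); they miss things now and then, are a little off and sometimes report something else, mostly with a low value. They report only what shows in the picture. A call takes as long as a camera call. They do not tell look-alikes from the thing itself.
- find_in(target, camera): "location" ([row, column] in pixels, amid what is visible of it).
The state is a dict: "time_s": time; "joints": joint angles; "joint_velocities": joint speeds; "effort": joint torques, N m; "tcp_pos": TCP position; "ee_rot": TCP orientation; "wrist_force": force on the tool from outside, world axes, zero at the start; "moment": the same for the moment, N m; "gripper_width": opening from 0.0 (shut) to 1.0 (fully open); "gripper_force": force on a finger pad.
Only numpy, scipy, OpenCV 4.12 (cv2) and the standard library are available. Lean on these libraries where they do the work, as an engineer would, in place of code of your own. Each camera call takes 0.05 s, during which the arm holds its last target. There are 200 camera calls.

## Working session

There is one attempt and no reset: what is moved stays moved. The work goes in short steps, Python scripts to look and compute and a tool call to move; the robot and the scene stay as the last step left them, time stands still between calls to the robot, and variables do not carry over. Pictures are saved under pics/ and viewed, at most 10 in all, crops included, and the job is handed in when it is done.

Besides the shell and the picture viewer there is one more tool, called after "Emit:" as name(argument=value, ...), one argument or row to a line, values as JSON. arm_command: Moves the arm, as the interface text tells. Its arguments: {"type":"object","properties":{"motion":{"type":"array"}},"required":["motion"]}

```bash
mkdir -p pics
python3 - <<'E'
from station import *
import cv2,numpy as np
ims=[]
for c in("top","side"):
    im=capture(c); ims.append(im[...,::-1]); 
    cv2.imwrite(f"pics/{c}0.png",cv2.resize(im[...,::-1],(768,576)))
    for t in("blue_box","blue_press","white_lid","blue_lid"):
        print(c,t,[(np.round(d["location"],1).tolist(),round(d["p"],2)) for d in find_in(t,c)])
    m=camera_model(c); print(m)
s=sense();print(s)
E
```

```text
top blue_box [([224.9, 284.2], 0.61), ([212.8, 362.7], 0.56)]
top blue_press [([225.4, 285.2], 0.81), ([212.8, 365.6], 0.75)]
top white_lid [([200.5, 201.9], 0.7)]
top blue_lid [([225.2, 284.4], 0.93), ([213.6, 365.0], 0.68)]
{'fx': 460.4854534055579, 'fy': 460.4854534055579, 'cx': 251.1414971193261, 'cy': 189.4556949202805, 'R': array([[ 0.00593398, -0.99966174, -0.02532183],
       [-0.98634395, -0.00168326, -0.16468998],
       [ 0.16459164,  0.0259533 , -0.98602029]]), 't': array([0.04832512, 0.52333541, 1.02260576])}
side blue_box [([226.5, 233.0], 0.84), ([278.1, 268.5], 0.69)]
side blue_press [([272.4, 264.2], 0.83), ([222.2, 230.0], 0.81)]
side white_lid [([167.6, 231.7], 0.83)]
side blue_lid [([265.7, 267.9], 0.67), ([221.9, 231.6], 0.59)]
{'fx': 401.5549011285629, 'fy': 401.5549011285629, 'cx': 251.340472702633, 'cy': 185.55425562065864, 'R': array([[ 0.94281543, -0.33283344, -0.01791548],
       [-0.23730019, -0.63251193, -0.73730406],
       [ 0.23406769,  0.69939299, -0.67532345]]), 't': array([-0.47794278,  0.21884564,  0.97590353])}
{'time_s': 0.5, 'joints': array([ 8.69524631e+01,  2.20439836e+01,  4.49808097e-01, -3.70425572e-03,
       -6.84117914e+01, -1.48188292e+01]), 'joint_velocities': array([ 0.11705035, -0.02539875,  0.02182182,  0.06980417,  0.00326884,
       -0.14835113]), 'effort': array([ 1.58239022e-04, -3.90073514e+01,  1.87446570e+01,  4.22073975e+00,
        1.50241982e-02, -4.10725227e-05]), 'tcp_pos': array([0.19167689, 0.59482872, 0.23049688]), 'ee_rot': array([[ 9.51767365e-01, -3.06820598e-01, -6.55679156e-05],
       [-3.06820603e-01, -9.51767360e-01, -1.00798222e-04],
       [-3.14784312e-05,  1.16054045e-04, -9.99999993e-01]]), 'wrist_force': array([-0.05070851,  1.00957063,  0.156137  ]), 'moment': array([ 0.04775603, -0.01465166, -0.0282379 ]), 'gripper_force': 0.0, 'gripper_width': 0.9981439414474699}
```

View pics/top0.png

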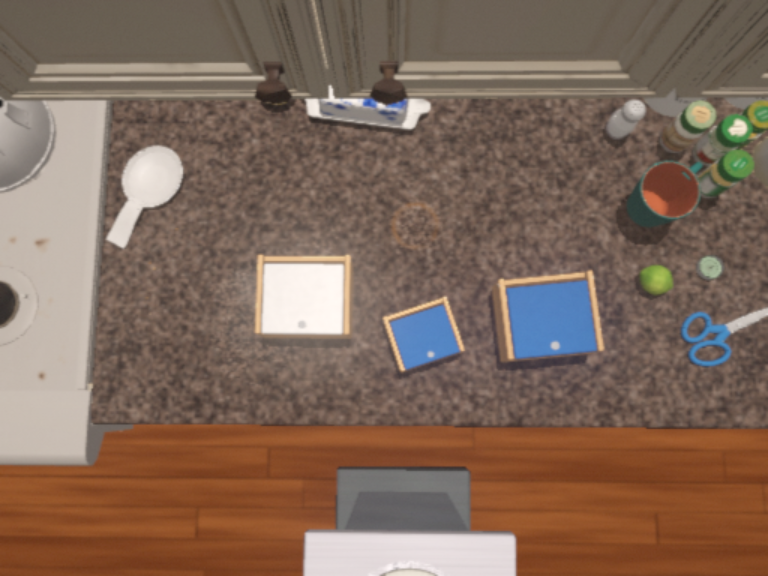

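View pics/side0.png

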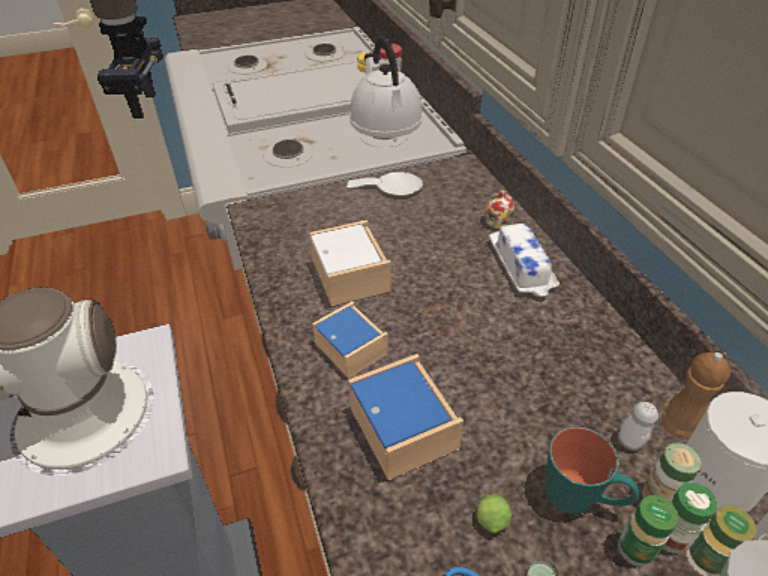

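Top view: the larger blue box is on the right, with its dot at about (row 230, col 370) in the original image. The smaller look-alike is in the middle and the white box on the left. In the side view the dot is at about (273, 251). Next I'll fit the box pose from the blue mask.

```bash
cat > h.py <<'E'
from station import *
import cv2,numpy as np
def ray(c,u,v):
    m=camera_model(c); R=m["R"];o=-R.T@m["t"]
    return o,R.T@np.array([(u-m["cx"])/m["fx"],(v-m["cy"])/m["fy"],1])
def at_z(c,u,v,z):
    o,d=ray(c,u,v); return o+d*(z-o[2])/d[2]
def tri(p,q):
    A=[];b=[]
    for c,(u,v) in(("top",p),("side",q)):
        o,d=ray(c,u,v);d=d/np.linalg.norm(d);P=np.eye(3)-np.outer(d,d);A.append(P);b.append(P@o)
    return np.linalg.lstsq(np.vstack(A),np.hstack(b),rcond=None)[0]
E
python3 - <<'E'
from h import *
dots=[]
for c,(u,v) in(("top",(366,212)),("side",(268,270))):
    hsv=cv2.cvtColor(capture(c),cv2.COLOR_RGB2HSV)
    m=cv2.inRange(hsv,(100,120,60),(125,255,255))
    n,L,st,ce=cv2.connectedComponentsWithStats(m)
    k=L[v,u]; M=(L==k).astype(np.uint8)
    cs,h=cv2.findContours(M,cv2.RETR_CCOMP,cv2.CHAIN_APPROX_NONE)
    print(c,st[k])
    F=np.zeros_like(M);i=max(range(len(cs)),key=lambda j:cv2.contourArea(cs[j]));cv2.drawContours(F,cs,i,1,-1)
    hole=F-M; hole=(hole>0); ys,xs=np.nonzero(hole);print(len(xs),xs.mean(),ys.mean());dots.append((xs.mean(),ys.mean()))
    q=cv2.approxPolyDP(cv2.convexHull(cs[i]),6,True)[:,0]
    print([(p.tolist(),at_z(c,*p,.08).round(4).tolist()) for p in q])
    print("dot z.08",at_z(c,*dots[-1],.08))
print("tri",tri(*dots))
E
```

```text
top [ 338  187   59   52 2465]
40 369.625 229.95
[([389, 187], [0.5232, -0.257, 0.08]), ([396, 233], [0.4212, -0.2678, 0.08]), ([344, 238], [0.4098, -0.1544, 0.08]), ([338, 193], [0.5095, -0.1438, 0.08])]
dot z.08 [ 0.42765674 -0.21075935  0.08      ]
side [ 235  241   65   58 2136]
27 249.77777777777777 273.0
[([274, 241], [0.5135, -0.1452, 0.08]), ([299, 280], [0.5237, -0.2636, 0.08]), ([256, 298], [0.4223, -0.273, 0.08]), ([235, 256], [0.4144, -0.1552, 0.08])]
dot z.08 [ 0.43060658 -0.21027325  0.08      ]
tri [ 0.42898632 -0.21079162  0.08092072]
```

Emit:
arm_command(
  motion=[
    [0, 0, 0, 0, 0, 0, -0.137],
    [0, 0, 0, 0, 0, 0, -0.137],
    [0, 0, 0, 0, 0, 0, -0.137],
    [0, 30, 38, 0, 0, 0, 0],
    [0, 30, 38, 0, 0, 0, 0],
    [0, 30, 38, 0, 0, 0, 0],
    [0, 30, 38, 0, 0, 0, 0],
    [0, 30, 38, 0, 0, 0, 0],
  ],
)

```text
time_s: 1.4
tcp_pos: [0.3608, 0.4192, 0.2309]
ee_rot: [[0.995, 0.1, 0.0], [0.1, -0.995, 0.001], [0.0, -0.001, -1.0]]
wrist_force: [0.3, 0.1, 0.4]
gripper_width: 0.352
gripper_force: 0.0
```

Emit:
arm_command(
  motion=[
    [0, 0, 48, 0, 0, 0, 0],
    [0, 0, 48, 0, 0, 0, 0],
    [0, 0, 48, 0, 0, 0, 0],
    [0, 0, 48, 0, 0, 0, 0],
    [0, 0, 48, 0, 0, 0, 0],
    [0, 0, 48, 0, 0, 0, 0],
    [0, 0, 48, 0, 0, 0, 0],
    [0, 0, 48, 0, 0, 0, 0],
  ],
)

```text
time_s: 2.2
tcp_pos: [0.3976, 0.0368, 0.2311]
ee_rot: [[0.995, 0.1, 0.002], [0.1, -0.995, 0.001], [0.002, -0.001, -1.0]]
wrist_force: [1.3, 0.2, 0.8]
gripper_width: 0.007
gripper_force: 0.0
```

Emit:
arm_command(
  motion=[
    [0, 2, 47, 0, 0, 0, 0],
    [0, 2, 47, 0, 0, 0, 0],
    [0, 2, 47, 0, 0, 0, 0],
    [0, 0, 47, 0, 0, 0, 0],
    [0, 0, 47, 0, 0, 0, 0],
    [0, 0, 15, 40, 0, 0, 0],
    [0, 0, 0, 40, 0, 0, 0],
    [0, 0, 0, 35, 0, 0, 0],
  ],
)

```text
time_s: 3.0
tcp_pos: [0.428, -0.2105, 0.1141]
ee_rot: [[0.995, 0.097, 0.0], [0.097, -0.995, 0.0], [0.0, -0.0, -1.0]]
wrist_force: [-0.1, 0.1, 0.3]
gripper_width: 0.007
gripper_force: 0.0
```

Run:
```python
from h import *
a=capture("top")[140:290,290:450];b=capture("side")[170:340,170:370]
r=lambda x,w:cv2.resize(x[...,::-1],None,fx=w,fy=w)
a=r(a,2.4);b=r(b,2.1);H=min(len(a),len(b))
cv2.imwrite("pics/p1.png",np.hstack([a[:H],b[:H]]))
print(sense()["tcp_pos"],sense()["wrist_force"])
```

```text
[ 0.42485352 -0.20927759  0.11156157] [-0.10385543 -0.14454159  0.28228506]
```

View pics/p1.png

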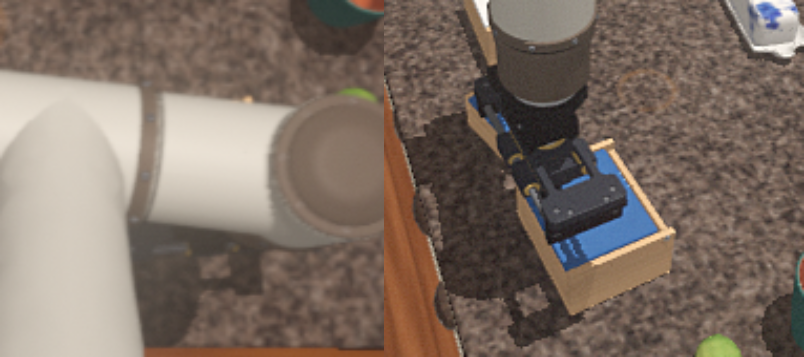

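The gripper hides the dot in the top view. In the side view the closed fingers are over the front of the large blue lid, as intended. I'll correct 4 mm and press in small steps.

Emit:
arm_command(
  motion=[
    [0, 4, 2, 8, 0, 0, 0],
    [0, 0, 0, 7, 0, 0, 0],
    [0, 0, 0, 3, 0, 0, 0],
    [0, 0, 0, 2, 0, 0, 0],
    [0, 0, 0, 0, 0, 0, 0],
  ],
)

```text
time_s: 3.6
tcp_pos: [0.433, -0.2111, 0.096]
ee_rot: [[0.995, 0.099, 0.001], [0.099, -0.995, -0.0], [0.001, 0.0, -1.0]]
wrist_force: [-1.2, 0.0, -0.3]
gripper_width: 0.007
gripper_force: 0.0
```

Emit:
arm_command(
  motion=[
    [0, -4, 0, 3, 0, 0, 0],
    [0, 0, 0, 2, 0, 0, 0],
    [0, 0, 0, 1, 0, 0, 0],
    [0, 0, 0, 1, 0, 0, 0],
  ],
)

```text
time_s: 4.0
tcp_pos: [0.4288, -0.2117, 0.0885]
ee_rot: [[0.995, 0.099, 0.0], [0.099, -0.995, -0.0], [0.0, 0.0, -1.0]]
wrist_force: [0.1, 0.0, -0.2]
gripper_width: 0.003
gripper_force: 0.5
```

Emit:
arm_command(
  motion=[
    [0, 0, 0, 1, 0, 0, 0],
    [0, 0, 0, 1, 0, 0, 0],
    [0, 0, 0, 1, 0, 0, 0],
  ],
)

```text
time_s: 4.3
tcp_pos: [0.4287, -0.2117, 0.0861]
ee_rot: [[0.995, 0.099, -0.0], [0.099, -0.995, -0.0], [-0.0, 0.0, -1.0]]
wrist_force: [-2.1, -0.1, 5.6]
gripper_width: 0.001
gripper_force: 3.0
```

Emit:
arm_command(
  motion=[
    [0, 0, 0, 1, 0, 0, 0],
    [0, 0, 0, 1, 0, 0, 0],
    [0, 0, 0, 1, 0, 0, 0],
    [0, 0, 0, 1, 0, 0, 0],
  ],
)

```text
time_s: 4.7
tcp_pos: [0.4287, -0.2117, 0.0819]
ee_rot: [[0.995, 0.099, -0.0], [0.099, -0.995, -0.0], [-0.0, 0.0, -1.0]]
wrist_force: [-0.9, 0.1, 3.7]
gripper_width: 0.005
gripper_force: 1.7
```

Emit:
arm_command(
  motion=[
    [0, 0, 0, 1, 0, 0, 0],
    [0, 0, 0, 0, 0, 0, 0],
  ],
)

```text
time_s: 4.9
tcp_pos: [0.4287, -0.2118, 0.0813]
ee_rot: [[0.995, 0.1, -0.0], [0.1, -0.995, -0.0], [-0.0, 0.0, -1.0]]
wrist_force: [-3.3, 0.9, 9.7]
gripper_width: 0.009
gripper_force: 4.5
```

The force dropped and then rose, which suggests a click followed by the stop. I'll lift clear and look.

Emit:
arm_command(
  motion=[
    [0, 0, 0, -20, 0, 0, 0],
    [0, 0, 0, -40, 0, 0, 0],
    [0, 0, 0, -45, 0, 0, 0],
    [0, -20, 0, -40, 0, 0, 0],
    [0, -35, 0, 0, 0, 0, 0],
    [0, -30, 0, 0, 0, 0, 0],
    [0, 0, 0, 0, 0, 0, 0],
    [0, 0, 0, 0, 0, 0, 0],
  ],
)

```text
time_s: 5.7
tcp_pos: [0.3442, -0.2202, 0.2257]
ee_rot: [[0.995, 0.099, 0.001], [0.099, -0.995, -0.0], [0.001, 0.0, -1.0]]
wrist_force: [0.6, 0.9, -0.6]
gripper_width: 0.004
gripper_force: 0.0
```

Run:
```python
from h import *
b=capture("side")[120:340,130:390]
cv2.imwrite("pics/p2.png",cv2.resize(b[...,::-1],None,fx=2.5,fy=2.5))
print(sense()["tcp_pos"],sense()["wrist_force"])
```

```text
[ 0.34480171 -0.22016821  0.22560035] [ 0.56392499  0.57692517 -0.41510074]
```

View pics/p2.png

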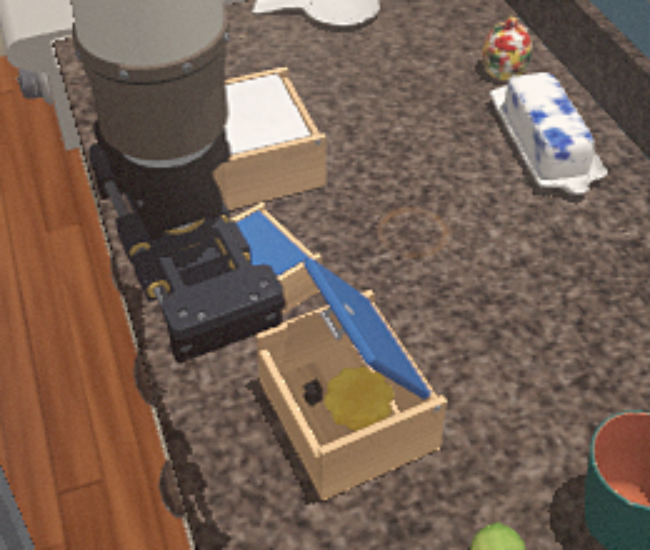

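The lid sprang half open, standing near 1 rad with the cake visible, and the white box is shut. I'll lower the finger in front of the lid and push it back.

Emit:
arm_command(
  motion=[
    [0, 0, 0, 34, 0, 0, 0],
    [0, 0, 0, 34, 0, 0, 0],
    [0, 35, 0, 0, 0, 0, 0],
    [0, 35, 0, 0, 0, 0, 0],
    [0, 25, 0, 0, 0, 0, 0],
    [0, 12, 0, 0, 0, 0, 0],
    [0, 10, 0, 0, 0, 0, 0],
    [0, 0, 0, 0, 0, 0, 0],
  ],
)

```text
time_s: 6.55
tcp_pos: [0.4614, -0.2083, 0.1571]
ee_rot: [[0.995, 0.099, -0.0], [0.099, -0.995, 0.0], [-0.0, -0.0, -1.0]]
wrist_force: [-0.2, -0.1, -0.6]
gripper_width: 0.003
gripper_force: 0.0
```

Emit:
arm_command(
  motion=[
    [0, 8, 0, 0, 0, 0, 0],
    [0, 8, 0, 0, 0, 0, 0],
    [0, 8, 0, 0, 0, 0, 0],
    [0, 8, 0, 0, 0, 0, 0],
    [0, 8, 0, 0, 0, 0, 0],
    [0, 0, 0, 0, 0, 0, 0],
  ],
)

```text
time_s: 7.15
tcp_pos: [0.5017, -0.2044, 0.1575]
ee_rot: [[0.995, 0.099, 0.001], [0.099, -0.995, -0.0], [0.001, 0.0, -1.0]]
wrist_force: [0.4, 0.3, -0.4]
gripper_width: 0.004
gripper_force: 0.0
```

Run:
```python
from h import *
b=capture("side")[120:340,130:390]
cv2.imwrite("pics/p3.png",cv2.resize(b[...,::-1],None,fx=2.5,fy=2.5))
p=sense()["tcp_pos"]
print(p,sense()["wrist_force"], "to hinge",(np.array([.5245,-.2014])-p[:2])@[.995,.1])
```

```text
[ 0.50112276 -0.2043742   0.1573666 ] [-0.24438267 -0.76642713 -1.03020486] to hinge 0.02355777481070027
```

View pics/p3.png

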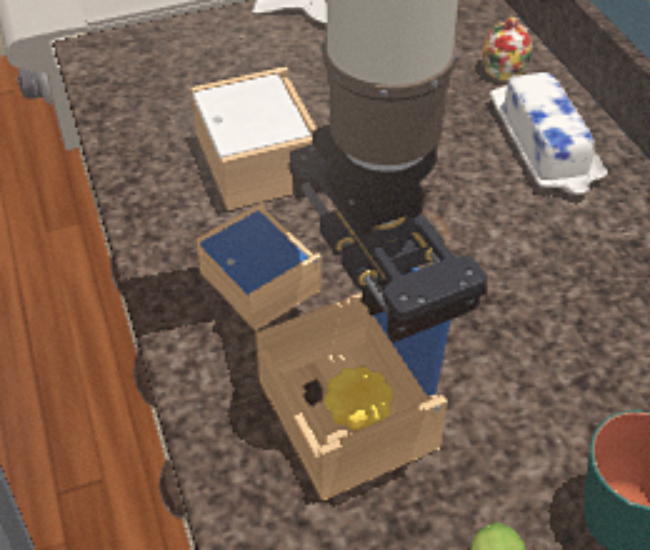

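The lid is now near upright behind the fingers. I'll push another 9 mm, then back off and measure.

Emit:
arm_command(
  motion=[
    [0, 5, 0, 0, 0, 0, 0],
    [0, 4, 0, 0, 0, 0, 0],
    [0, 0, 0, 0, 0, 0, 0],
    [0, -15, 0, 0, 0, 0, 0],
    [0, -40, 0, 0, 0, 0, 0],
    [0, -45, 0, -10, 0, 0, 0],
    [0, -40, 0, -40, 0, 0, 0],
    [0, 0, 0, 0, 0, 0, 0],
  ],
)

```text
time_s: 8.0
tcp_pos: [0.3732, -0.2178, 0.2069]
ee_rot: [[0.995, 0.098, 0.008], [0.098, -0.995, -0.002], [0.007, 0.003, -1.0]]
wrist_force: [0.9, -0.4, 0.7]
gripper_width: 0.005
gripper_force: 0.0
```

Run:
```python
from h import *
o=capture("side");b=o[120:340,130:390]
cv2.imwrite("pics/p4.png",cv2.resize(b[...,::-1],None,fx=2.5,fy=2.5))
m=camera_model("side");H=np.array([.5245,-.2014,.075]);bx=np.array([.995,.1,0]);by=np.array([-.1,.995,0])
for a in(1.4,1.5,1.57,1.65,1.75):  # lid outline, underside and top corners, crop-picture pixels
    e=-bx*np.cos(a)+np.array([0,0,np.sin(a)]);n=np.array([0,0,np.cos(a)])+bx*np.sin(a)
    r=[]
    for s in(1,-1):
        for k in(-.005,.005):
            c=m["R"]@(H+e*.11+n*k+by*s*.0605)+m["t"];r.append([round((m["fx"]*c[0]/c[2]+m["cx"]-130)*2.5),round((m["fy"]*c[1]/c[2]+m["cy"]-120)*2.5)])
    print(a,r)
```

```text
1.4 [[342, 231], [352, 226], [411, 331], [422, 325]]
1.5 [[353, 225], [363, 221], [424, 325], [435, 320]]
1.57 [[361, 222], [371, 218], [432, 321], [443, 316]]
1.65 [[370, 218], [380, 216], [442, 317], [453, 313]]
1.75 [[381, 215], [391, 213], [454, 313], [464, 310]]
```

View pics/p4.png

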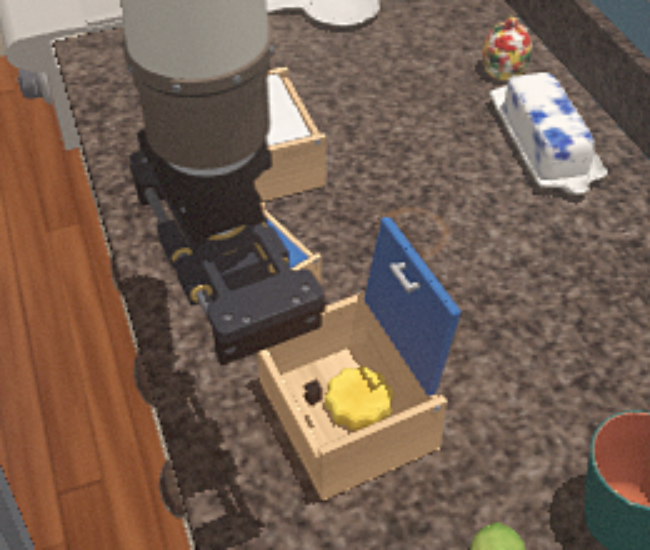

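The lid stands by itself, with its top corners at about (385, 220) and (455, 314), maybe slightly past vertical. I'll move the arm aside and fit the angle.

Emit:
arm_command(
  motion=[
    [0, 0, -45, -30, 0, 0, 0],
    [0, 0, -45, 0, 0, 0, 0],
    [0, 0, -45, 0, 0, 0, 0],
    [0, 0, -45, 0, 0, 0, 0],
    [0, 0, -45, 0, 0, 0, 0],
    [0, 0, -45, 0, 0, 0, 0],
    [0, 0, -45, 0, 0, 0, 0],
    [0, 0, -45, 0, 0, 0, 0],
  ],
)

```text
time_s: 8.85
tcp_pos: [0.3389, 0.1403, 0.2303]
ee_rot: [[0.995, 0.1, 0.0], [0.1, -0.995, 0.0], [0.0, -0.0, -1.0]]
wrist_force: [1.5, 0.5, 0.2]
gripper_width: 0.007
gripper_force: 0.0
```

Run:
```python
from h import *
t=capture("top")[150:270,300:430];s=capture("side")[190:310,230:350]
r=lambda x,f:cv2.resize(x[...,::-1],None,fx=f,fy=f,interpolation=cv2.INTER_CUBIC)
cv2.imwrite("pics/p5.png",np.hstack([r(t,3),r(s,3)]))
print(sense()["tcp_pos"])
```

```text
[0.33964132 0.14283919 0.23042014]
```

View pics/p5.png

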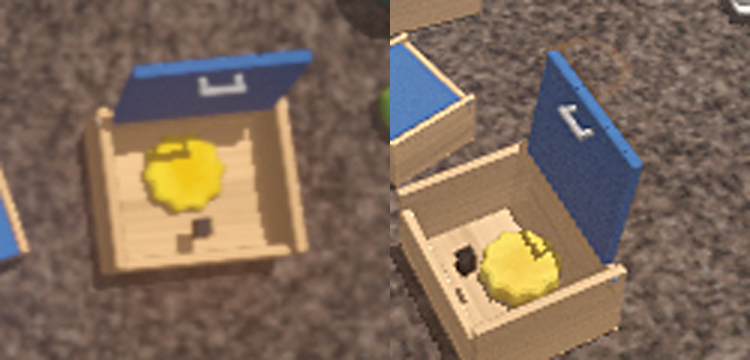

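Run:
```python
from h import *
for p,q in(((345.7,173.8),(283.3,209)),((403.3,168.8),(311.7,244.3))):
    X=tri(p,q); d=X-np.array([.5245,-.2014,.075]); x=d[:2]@[.995,.1]
    print(X.round(4),"x past hinge",x.round(4),"angle",np.pi/2+np.arctan2(x,d[2]))
```

```text
[ 0.5333 -0.1441  0.1791] x past hinge 0.0145 angle 1.7091251012911437
[ 0.5442 -0.2588  0.1847] x past hinge 0.0138 angle 1.6962493943067682
```

The lid is at about 1.70 rad, roughly 7° past vertical. I'll bring it true by straddling it from above with open fingers turned 90°, partly closing them, and reopening.

Emit:
arm_command(
  motion=[
    [87, 0, 0, 0, 0, 0, 0.143],
    [87, 0, 0, 0, 0, 0, 0.143],
    [87, 0, 0, 0, 0, 0, 0.143],
    [87, 0, 0, 0, 0, 0, 0.143],
    [87, 0, 0, 0, 0, 0, 0.143],
    [87, 0, 0, 0, 0, 0, 0.143],
    [87, 0, 0, 0, 0, 0, 0.143],
    [87, 0, 0, 0, 0, 0, 0.143],
  ],
)

```text
time_s: 9.75
tcp_pos: [0.3395, 0.1378, 0.23]
ee_rot: [[0.497, -0.868, -0.001], [-0.868, -0.497, -0.001], [0.0, 0.001, -1.0]]
wrist_force: [1.2, -0.4, -0.1]
gripper_width: 0.648
gripper_force: 0.0
```

Emit:
arm_command(
  motion=[
    [87, 0, 0, 0, 0, 0, 0.143],
    [87, 0, 0, 0, 0, 0, 0.143],
    [87, 0, 0, 0, 0, 0, 0.141],
    [87, 40, -30, 0, 0, 0, 0],
    [87, 40, -30, 0, 0, 0, 0],
    [87, 40, -30, 0, 0, 0, 0],
    [87, 40, -30, 0, 0, 0, 0],
    [87, 40, -29, 0, 0, 0, 0],
  ],
)

```text
time_s: 10.55
tcp_pos: [0.5089, -0.0485, 0.2296]
ee_rot: [[0.098, -0.995, -0.001], [-0.995, -0.098, 0.0], [-0.0, 0.001, -1.0]]
wrist_force: [0.8, 1.3, 0.5]
gripper_width: 1.007
gripper_force: 0.0
```

Emit:
arm_command(
  motion=[
    [87, 40, 0, 0, 0, 0, 0],
    [87, 40, 0, 0, 0, 0, 0],
    [87, 40, 0, 0, 0, 0, 0],
    [87, 41, 0, 0, 0, 0, 0],
    [87, 0, 0, 0, 0, 0, 0],
  ],
)

```text
time_s: 11.05
tcp_pos: [0.5234, -0.2109, 0.2288]
ee_rot: [[0.093, -0.996, -0.002], [-0.996, -0.093, -0.0], [0.0, 0.002, -1.0]]
wrist_force: [0.3, 0.5, -0.7]
gripper_width: 1.001
gripper_force: 0.0
```

Emit:
arm_command(
  motion=[
    [87, 0, 2, 30, 0, 0, 0],
    [87, 0, 0, 28, 0, 0, 0],
    [60, 0, 0, 0, 0, 0, 0],
    [45, 0, 0, 0, 0, 0, 0],
    [35, 0, 0, 0, 0, 0, 0],
    [28, 0, 0, 0, 0, 0, 0],
    [24, 0, 0, 0, 0, 0, 0],
    [22, 0, 0, 0, 0, 0, 0],
  ],
)

```text
time_s: 11.85
tcp_pos: [0.5216, -0.2068, 0.1734]
ee_rot: [[0.099, -0.995, 0.002], [-0.995, -0.099, -0.0], [0.0, -0.002, -1.0]]
wrist_force: [0.5, 0.1, 0.1]
gripper_width: 0.541
gripper_force: 0.2
```

Emit:
arm_command(
  motion=[
    [22, 0, 0, 0, 0, 0, 0],
    [22, 0, 0, 0, 0, 0, 0],
    [22, 0, 0, 0, 0, 0, 0],
  ],
)

```text
time_s: 12.15
tcp_pos: [0.5214, -0.2069, 0.1728]
ee_rot: [[0.099, -0.995, 0.0], [-0.995, -0.099, -0.0], [0.0, -0.0, -1.0]]
wrist_force: [-0.1, -0.9, 0.5]
gripper_width: 0.292
gripper_force: 0.2
```

Emit:
arm_command(
  motion=[
    [22, 0, 0, 0, 0, 0, 0],
    [22, 0, 0, 0, 0, 0, 0],
    [87, 0, 0, 0, 0, 0, 0],
    [87, 0, 0, 0, 0, 0, 0],
    [87, 0, 0, 0, 0, 0, 0],
    [87, 0, 0, 0, 0, 0, 0],
    [87, 0, 0, 0, 0, 0, 0],
    [87, 0, 0, 0, 0, 0, 0],
  ],
)

```text
time_s: 12.95
tcp_pos: [0.5213, -0.2069, 0.1726]
ee_rot: [[0.099, -0.995, -0.0], [-0.995, -0.099, 0.0], [-0.0, 0.0, -1.0]]
wrist_force: [0.6, -0.4, 0.6]
gripper_width: 0.724
gripper_force: 0.0
```

Emit:
arm_command(
  motion=[
    [87, 0, 0, -30, 0, 0, 0],
    [87, 0, 0, -35, 0, 0, 0],
    [87, -45, 0, 0, 0, 0, 0],
    [87, -45, 0, 0, 0, 0, 0],
    [87, -45, 10, 0, 0, 0, 0],
    [87, -45, 30, 0, 0, 0, 0],
    [87, -45, 30, 0, 0, 0, 0],
    [87, -45, 30, 0, 0, 0, 0],
  ],
)

```text
time_s: 13.75
tcp_pos: [0.4016, 0.0436, 0.2377]
ee_rot: [[0.098, -0.995, 0.0], [-0.995, -0.098, 0.0], [-0.0, -0.0, -1.0]]
wrist_force: [1.5, 1.2, 0.6]
gripper_width: 0.998
gripper_force: 0.0
```

Emit:
arm_command(
  motion=[
    [87, -45, 30, 0, 0, 0, 0],
    [87, -45, 30, 0, 0, 0, 0],
    [87, 0, 0, 0, 0, 0, 0],
  ],
)

```text
time_s: 14.05
tcp_pos: [0.3366, 0.1237, 0.2382]
ee_rot: [[0.11, -0.994, 0.001], [-0.994, -0.11, 0.002], [-0.002, -0.002, -1.0]]
wrist_force: [0.2, -0.2, 0.5]
gripper_width: 1.0
gripper_force: 0.0
```

Run:
```python
from h import *
t=capture("top")[150:270,300:430];s=capture("side")[190:310,230:350]
r=lambda x,f:cv2.resize(x[...,::-1],None,fx=f,fy=f,interpolation=cv2.INTER_CUBIC)
cv2.imwrite("pics/p6.png",np.hstack([r(t,3),r(s,3)]))
print(sense()["tcp_pos"],find_in("white_lid","side"))
```

```text
[0.33888525 0.12094054 0.23810314] [{'location': [165.3, 232.2], 'p': 0.65}]
```

View pics/p6.png

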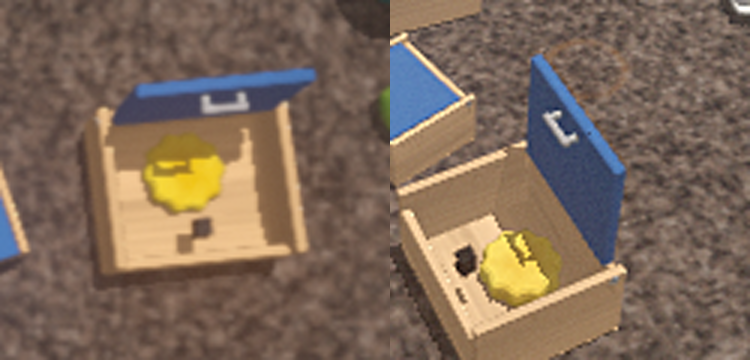

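The lid's top edge moved about 5 px forward, which puts it at about 1.58 rad, upright and free-standing. The white lid is still shut and the arm is clear.

```bash
python3 -c "
from station import *
print(finish_job())"
```

```text
the job is handed in; nothing more can be done
None
```

The blue lid clicked, sprang half open and was swung back; it now stands upright by itself at about 1.58 rad after I corrected an overshoot to about 1.70. The white box is still shut, the arm is clear, and the job was handed in at about 14 s.

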